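# Nest the measuring cups in the kit tray

### The job

Put the set of four steel measuring cups away in the kit tray: the largest cup stands in the tray's round well, and the others sit nested inside it by size, the smallest innermost, each fully seated with its handle lined up over the handles below. Leave the dip pot and the masher where they are.

Things in the scene. Friction and masses are not known exactly. Their poses are not given: they have to be found in the camera images.
- cup_large: largest of 4 steel measuring cups: round bowl, 96 mm outside diameter, 37 tall, wall 2.5, floor 3; flat handle 14 wide, 4 thick, top level with the rim, reaching 65 out from the bowl. Starts upright, weighs under 120 g. Origin: in the plane of the underside, below mid-handle, 35 out from the bowl's outer wall. +x outward along the handle, z up; bowl's axis at x = -83 mm, y = 0
- cup_medium: second largest of 4 steel measuring cups: round bowl, 73 mm outside diameter, 40 tall, wall 2.5, floor 3; flat handle 14 wide, 4 thick, top level with the rim, reaching 65 out from the bowl. Starts upright, weighs under 120 g. Origin: in the plane of the underside, below mid-handle, 35 out from the bowl's outer wall. +x outward along the handle, z up; bowl's axis at x = -71.5 mm, y = 0
- cup_small: second smallest of 4 steel measuring cups: round bowl, 59 mm outside diameter, 43 tall, wall 2.5, floor 3; flat handle 14 wide, 4 thick, top level with the rim, reaching 65 out from the bowl. Starts upright, weighs under 120 g. Origin: in the plane of the underside, below mid-handle, 35 out from the bowl's outer wall. +x outward along the handle, z up; bowl's axis at x = -64.5 mm, y = 0
- cup_tiny: smallest of 4 steel measuring cups: round bowl, 46 mm outside diameter, 46 tall, wall 2.5, floor 3; flat handle 14 wide, 4 thick, top level with the rim, reaching 65 out from the bowl. Starts upright, weighs under 120 g. Origin: in the plane of the underside, below mid-handle, 35 out from the bowl's outer wall. +x outward along the handle, z up; bowl's axis at x = -58 mm, y = 0
- kit_tray: fixed grey plastic tray on the worktop, 210 x 172 x 16 mm high, with an empty round well 112 across, 12 deep (floor 4 above the underside); beside it a pocket with a peeler in it (part of the tray, up to 19 high). Origin: under the well's centre, at the tray's underside. x along the pocket (edges at +-105), y towards the pocket, which lies at y = 80 (edges at -68, +104), z up
- dip_pot: bystander: small steel dip pot without a handle, 68 mm across, 38 mm tall; origin at the centre of its underside
- masher: bystander: white plastic potato masher lying on the green chopping board, about 245 mm long with an upright round 84 mm mesh; origin on its underside, within the handle; +x towards the mesh

How it is judged:
At the end, for the whole second after the job is handed in: Largest cup on the well floor (within 2.5 mm in height, handle any way); each next smaller cup on the floor of the one around it (3 mm up, +3/-2.5 mm), its handle over the one below within 15 degrees; all upright within 4 degrees, released and at rest (horizontal distance between cup_large and kit_tray between 0.069 and 0.097 m and z of cup_large in the frame of kit_tray between 0.0015 and 0.0065 m and x of cup_medium in the frame of cup_large between -0.0275 and 0.0025 m and y of cup_medium in the frame of cup_large between -0.028 and 0.028 m and z of cup_medium in the frame of cup_large between 0.0005 and 0.006 m and angle between the x axis of cup_medium and the x axis of cup_large, either way round below 0.26 rad and x of cup_small in the frame of cup_medium between -0.023 and 0.007 m and y of cup_small in the frame of cup_medium between -0.028 and 0.028 m and z of cup_small in the frame of cup_medium between 0.0005 and 0.006 m and angle between the x axis of cup_small and the x axis of cup_medium, either way round below 0.26 rad and x of cup_tiny in the frame of cup_small between -0.0225 and 0.0075 m and y of cup_tiny in the frame of cup_small between -0.028 and 0.028 m and z of cup_tiny in the frame of cup_small between 0.0005 and 0.006 m and angle between the x axis of cup_tiny and the x axis of cup_small, either way round below 0.26 rad and angle between each of cup_large, cup_medium, cup_small, cup_tiny's own z axis and vertical below 0.07 rad and linear speed of each of cup_large, cup_medium, cup_small, cup_tiny below 0.02 m/s); the robot touches nothing.
It fails at once if the dip pot is pushed more than 25 mm from its place (distance of dip_pot from where it was at the start of the episode above 0.025 m).
It fails at once if the masher is pushed more than 25 mm from its place (distance of masher from where it was at the start of the episode above 0.025 m).
It also fails if it takes over 112 s, if anything falls off the work surface, if the arm or the gripper's body presses on something with over 40 N, if the wrist force passes 120 N, or if a joint passes its speed limit or range.

### The arm

A 6-joint arm with a two-finger parallel gripper is mounted at the origin on the work surface. World frame = base frame: x ahead of the robot, y to its left, z up, the work surface at z = 0. Lengths are in m, angles in rad, forces in N, time in s.
With the tool pointing down it reaches from about 0.275 to 0.75 m from the base axis. Payload 10.2 kg.
Tool frame: the origin (TCP) lies midway between the tips of the shut fingers; the grasp point (between the pads) lies 19 mm behind it (robot.pinch_z is the distance from the TCP to the grasp point, in m); z points along the fingers, y is the line along which they close (so a half turn about z gives the same grasp; the last joint's range is limited). The gripper opens to 88 mm and grips with 3 to 60 N. Pads are 18 mm wide; open, the fingers measure 123 mm over their backs; the gripper's body (75 mm by 187 mm) begins 45 mm behind the grasp point.
Start: joints at [1.014, 0.313, 1.498, -0, 1.331, -0.223], TCP at [0.172, 0.496, 0.218] pointing down, gripper open.
Joint ranges: [-2.94, 2.94], [-0.97, 2.17], [0.19, 2.56], [-1.23, 4.37], [0.02, 3.11], [-2.88, 2.88]. Speed limits (rad/s): [2.39, 2.39, 3.01, 3.14, 3.14, 3.14].

### API

Orientations are given as a unit quaternion [w, x, y, z].
In Python, from plant import robot, optics, job gives the robot as it stands. The module is installed in compiled form; this text tells all that it offers.
- The arm moves only by the tool jog_arm, never from a script. Its argument "deltas" is one flat list of numbers, 5 for each row, row after row: the opening, from -1 (shut) to 1 (fully open), then the shift along the tool's x, y, z in units of 25 mm (1.0 is 25 mm), then the turn about the tool's z in units of 5 degrees (1.0 is 5 degrees). In form: [grip, x, y, z, turn, grip, x, y, z, turn, ...]. A call has 1 to 8 rows; each row shifts and turns the commanded pose from where the row before left it, along the tool's axes as they then stand; what a row does not reach is not made up. A row lasts 1/12 s, in which the tool goes at most 41.7 mm and 7.16 degrees, less where a joint would pass 70% of its speed; a pose out of reach is approached as far as the arm can. A call is refused whole if a number of a shift passes 1 or a number of a turn 1, either way. A call with a gripper value outside its range is refused whole. The fingers move at their own pace and stop on an object; the grip force is fixed at half the most. Time passes only in rows, so rows that do not move let the fingers close. It gives the time, the measured TCP pose, the force, the opening and the grip force at its end, in the units of the state.
- robot.read_state(): the state, without advancing time (a new reading comes with each control period).
- optics.capture(name): name is "scene" or "side" or "wrist"; returns (picture, depth): 420x560x3 uint8, blue, green, red; 420x560 float32, m along the optical axis (not along the pixel's ray), 0 where there is no reading.
- optics.camera_params(name): a dict with "fov_y" (degrees; the focal length in pixels is half the picture's height over the tangent of half this angle, whatever the lens; pixels are square), "cx", "cy" (the principal point, pixels), "pose" (4x4, takes a point from camera to world coordinates). Camera axes: x right, y up, looking along -z (the intrinsics and any distortion apply to the point x, -y, -z); pixel columns grow to the right and rows downward; lengths in m; the calibration is good to about 2 mm. A picture is of the moment at which its call begins: read the wrist's pose just before it. camera_params takes no time and is no camera call; for the wrist camera it gives the pose at the moment of the call.
- job.sign_off(): hands the job in; it is judged then, once.
The state is a dict: "time": time; "q": joint angles; "joint_velocities": joint speeds; "joint_torque": joint torques, N m; "eef_pos": TCP position; "tcp_rot": TCP orientation; "ft_force": force on the tool from outside, world axes, zero at the start; "torque": the same for the moment, N m; "opening": finger opening in m; "grip_force": force on a finger pad.
Only numpy, scipy, OpenCV 4.12 (cv2) and the standard library are available. Lean on these libraries where they do the work, as an engineer would, in place of code of your own. Each camera call takes 0.05 s, during which the arm holds its last target. There are 200 camera calls.

## Working session

There is one attempt and no reset: what is moved stays moved. The work goes in short steps, Python scripts to look and compute and a tool call to move; the robot and the scene stay as the last step left them, time stands still between calls to the robot, and variables do not carry over. Pictures are saved under pics/ and viewed, at most 14 in all, crops included, and the job is handed in when it is done.

Besides the shell and the picture viewer there is one more tool, called after ">>>" as name(argument=value, ...) on one line, values as JSON. jog_arm: Moves the arm, as the interface text tells. Its arguments: {"type":"object","properties":{"deltas":{"type":"array"}},"required":["deltas"]}

```bash
mkdir -p pics; cat > h.py <<'E'
import numpy as np, cv2
from plant import robot, optics, job
def K(p):
    return 210/np.tan(np.radians(p['fov_y'])/2)
def cloud(name):
    p=optics.camera_params(name); im,d=optics.capture(name); f=K(p)
    v,u=np.mgrid[0:420,0:560]
    P=np.stack([(u-p['cx'])/f*d,-(v-p['cy'])/f*d,-d],-1)
    W=P@np.array(p['pose'])[:3,:3].T+np.array(p['pose'])[:3,3]
    W[d==0]=np.nan
    return im,d,W,p
E
python3 - <<'E'
from h import *
for n in ('scene','side','wrist'):
    im,d,W,p=cloud(n); cv2.imwrite(f'pics/{n}0.png',im); np.savez(f'{n}0.npz',im=im,d=d,W=W)
    print(n,{k:(np.round(v,3).tolist() if k=='pose' else v) for k,v in p.items()},np.mean(d>0))
print(robot.read_state())
E
```

```text
scene {'fov_y': 47.723616798521334, 'cx': 284.55737798799, 'cy': 208.3761118687859, 'pose': [[0.766, -0.557, 0.321, 0.91], [0.643, 0.652, -0.402, -0.426], [0.014, 0.515, 0.857, 0.934], [0.0, 0.0, 0.0, 1.0]]} 0.9961394557823129
side {'fov_y': 54.91906070022078, 'cx': 281.168831182743, 'cy': 213.2755171110441, 'pose': [[-0.895, 0.332, -0.298, 0.335], [-0.446, -0.671, 0.593, 0.535], [-0.003, 0.664, 0.748, 0.719], [0.0, 0.0, 0.0, 1.0]]} 0.9959778911564626
wrist {'fov_y': 62.13354015514329, 'cx': 277.81465980915385, 'cy': 203.4861913664844, 'pose': [[0.328, -0.9, -0.287, 0.097], [0.945, 0.313, 0.1, 0.522], [0.0, -0.303, 0.953, 0.384], [0.0, 0.0, 0.0, 1.0]]} 0.9960501700680272
{'time': 0.15, 'q': array([ 1.01359377e+00,  3.13333239e-01,  1.49820267e+00, -8.47753254e-06,
        1.33099124e+00, -2.23426489e-01]), 'joint_velocities': array([ 0.00068895, -0.00055327, -0.00124281,  0.00024757,  0.00078085,
        0.00073927]), 'joint_torque': array([-1.84484802e-04, -4.02308035e+01, -2.52317995e+01,  6.93204766e-02,
        3.44250735e-02, -1.10534663e-04]), 'eef_pos': array([0.17192495, 0.49585865, 0.21770907]), 'tcp_rot': array([-1.73969935e-04,  1.66113415e-01,  9.86106543e-01, -4.33670261e-04]), 'ft_force': array([-0.7533289 , -0.59226663,  0.18938697]), 'torque': array([-0.01991404, -0.02926065,  0.00546588]), 'grip_force': 0.0, 'opening': 0.08821723292413382}
```

View pics/scene0.png

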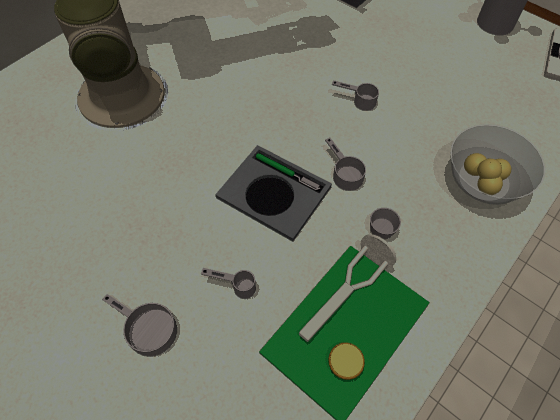

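View pics/side0.png

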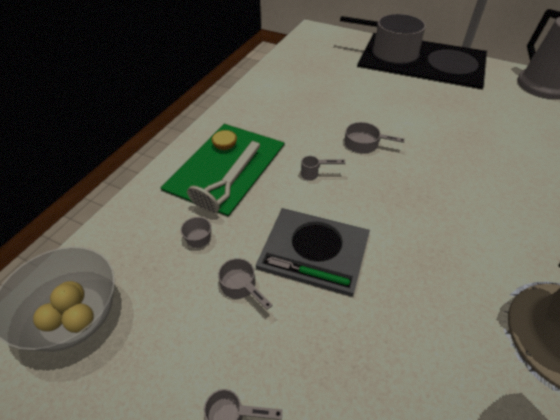

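The scene view shows large cup (150,329), tiny (244,285), medium (349,173), small (367,96), dip pot (385,222), well (270,196). The side view shows the same things from the other side (large 362,138; tiny 310,168; medium 238,278; small 224,410; well 317,242).

```bash
cat > m.py <<'E'
from h import *
from scipy.optimize import least_squares
C={'large':(.096,.037,(150,329),(362,138)),'medium':(.073,.040,(349,173),(238,278)),'small':(.059,.043,(367,96),(224,410)),'tiny':(.046,.046,(244,285),(310,168)),'pot':(.068,.038,(385,222),(196,233))}
for i,n in enumerate(('scene','side')):
    z=np.load(n+'0.npz'); W=z['W']; 
    g=W[180:260:4,420:540:4] if 0 else W[::20,::20]
    print(n,'table z',np.nanmedian(W[...,2]), [np.round(np.nanmedian(W[r:r+15,c:c+15,2]),4) for r,c in ((20,300),(350,220),(300,30),(150,180))])
    for k,c in C.items():
        u,v=c[2+i]; p=W[v,u]; 
        q=W.reshape(-1,3); q=q[~np.isnan(q[:,0])]
        q=q[np.hypot(*(q[:,:2]-p[:2]).T)<.16]
        top=q[(q[:,2]>c[1]-.006)&(q[:,2]<c[1]+.02)]
        # bowl rim: robust circle fit with known radius
        s=top[np.hypot(*(top[:,:2]-p[:2]).T)<c[0]/2+.02]
        r=c[0]/2-.00125
        best=least_squares(lambda x:np.hypot(s[:,0]-x[0],s[:,1]-x[1])-r,p[:2],loss='soft_l1',f_scale=.002).x
        d=np.hypot(*(top[:,:2]-best).T); h=top[(d>c[0]/2+.008)&(d<c[0]/2+.075)]
        a=h[:,:2].mean(0)-best if len(h) else np.zeros(2)
        print(k,len(s),'c',np.round(best,4),'rimz',np.round(np.percentile(s[:,2],[50,90]),4) if len(s) else '', 'handle n',len(h),'mean r',np.round(np.hypot(*a),3),'ang',np.round(np.degrees(np.arctan2(a[1],a[0])),1),'R',np.round(np.hypot(*best),3))
    u,v=((270,196),(317,242))[i]; p=W[v,u]; q=W.reshape(-1,3); q=q[np.hypot(*(q[:,:2]-p[:2]).T)<.2]
    t=q[(q[:,2]>.012)&(q[:,2]<.022)]; t=t[np.hypot(*(t[:,:2]-p[:2]).T)<.16]
    rect=cv2.minAreaRect((t[:,:2]*1000).astype(np.float32)); print('well guess',np.round(p,4),'rect',rect)
    im=z['im'].astype(int); b=(im.sum(-1)<90)&(np.hypot(*np.moveaxis(W[...,:2]-p[:2],-1,0))<.075)
    print('dark',b.sum(),cv2.minEnclosingCircle((W[b][:,:2]*1000).astype(np.float32)),W[b].mean(0))
E
python3 m.py
```

```text
scene table z -0.0007462990767607147 [np.float64(-0.0013), np.float64(-0.0007), np.float64(-0.0012), np.float64(-0.0011)]
large 376 c [ 0.5422 -0.376 ] rimz [0.0354 0.0377] handle n 203 mean r 0.083 ang -172.0 R 0.66
medium 219 c [0.6167 0.1754] rimz [0.0384 0.0407] handle n 120 mean r 0.071 ang 158.5 R 0.641
small 96 c [0.508  0.4013] rimz [0.0412 0.0439] handle n 109 mean r 0.065 ang -159.0 R 0.647
tiny 190 c [ 0.6167 -0.1935] rimz [0.0445 0.0468] handle n 185 mean r 0.057 ang -153.5 R 0.646
pot 160 c [0.7591 0.1125] rimz [0.0365 0.0389] handle n 333 mean r 0.083 ang -68.3 R 0.767
well guess [0.5133 0.0141 0.0037] rect ((513.8583984375, 38.27574920654297), (219.07473754882812, 193.4316864013672), 7.899046421051025)
dark 1493 ((513.3709106445312, 14.333684921264648), 74.3627700805664) [0.51114727 0.01515464 0.00340421]
side table z -0.0008695182401344814 [np.float64(-0.0023), np.float64(-0.0004), np.float64(0.0225), np.float64(0.0005)]
large 172 c [ 0.5379 -0.3729] rimz [0.0348 0.0367] handle n 90 mean r 0.084 ang -172.1 R 0.655
medium 245 c [0.6145 0.178 ] rimz [0.0389 0.0407] handle n 214 mean r 0.073 ang 158.7 R 0.64
small 284 c [0.5031 0.4039] rimz [0.0425 0.0442] handle n 366 mean r 0.064 ang -159.1 R 0.645
tiny 107 c [ 0.6142 -0.1887] rimz [0.044  0.0463] handle n 89 mean r 0.058 ang -153.4 R 0.643
pot 185 c [0.7544 0.1159] rimz [0.0363 0.0385] handle n 194 mean r 0.077 ang -69.9 R 0.763
well guess [0.5112 0.0074 0.002 ] rect ((507.77972412109375, 30.66705322265625), (209.93716430664062, 175.3831329345703), 7.631275177001953)
dark 1416 ((511.08648681640625, 18.828853607177734), 63.10260772705078) [0.51185385 0.00870947 0.00345907]
```

Both views agree within about 5 mm and the rim heights match the text. I'll take the large cup by its wall, then grasp the other three across their rims. First I move over the large cup.

>>> jog_arm(deltas=[0,-0.84,-1,0.08,0,0,-0.84,-1,0.08,0,0,-0.84,-1,0.08,0,0,-0.84,-1,0.08,0,0,-0.84,-1,0.08,0,0,-0.84,-1,0.08,0,0,-0.84,-1,0.08,0,0,-0.84,-1,0.08,0])

```text
time: 0.82
eef_pos: [0.2652, 0.2506, 0.2019]
tcp_rot: [0.0, 0.166, 0.986, -0.0]
ft_force: [1.2, 0.8, -0.4]
opening: 0.0439
grip_force: 0.0
```

>>> jog_arm(deltas=[0,-0.84,-1,0.08,0,0,-0.84,-1,0.08,0,0,-0.84,-1,0.08,0,0,-0.84,-1,0.08,0,0,-0.84,-1,0.08,0,0,-0.84,-1,0.08,0,0,-0.84,-1,0.08,0,0,-0.84,-1,0.08,0])

```text
time: 1.48
eef_pos: [0.3586, 0.0063, 0.1861]
tcp_rot: [0.0, 0.166, 0.986, 0.0]
ft_force: [0.7, 1.1, -0.1]
opening: 0.044
grip_force: 0.0
```

>>> jog_arm(deltas=[0,-0.84,-1,0.08,0,0,-0.84,-1,0.08,0,0,-0.84,-1,0.08,0,0,-0.84,-1,0.08,0,0,-0.84,-1,0.08,0,0,-0.84,-1,0.08,0,0,-0.84,-1,0.08,0,0,-0.84,-1,0.08,0])

```text
time: 2.15
eef_pos: [0.4518, -0.2375, 0.1697]
tcp_rot: [-0.0, 0.166, 0.986, 0.0]
ft_force: [0.9, -0.3, 1.3]
opening: 0.0442
grip_force: 0.0
```

>>> jog_arm(deltas=[0,-0.84,-1,0.08,0,0,-0.84,-1,0.08,0,0,-0.84,-1,0.08,0,0,-0.84,-1,0.08,0,0,-0.84,-1,0.08,0,0,0,0,0,0,0,0,0,0,0])

```text
time: 2.73
eef_pos: [0.5096, -0.3892, 0.1587]
tcp_rot: [-0.001, 0.167, 0.986, 0.001]
ft_force: [0.6, 0.4, 0.2]
opening: 0.044
grip_force: 0.0
```

```bash
cat > w.py <<'E'
from h import *
from scipy.optimize import least_squares
from scipy.spatial.transform import Rotation as Ro
D={'large':(.096,.037),'medium':(.073,.040),'small':(.059,.043),'tiny':(.046,.046)}
def fit(W,k,c0,zoff=0,excl=None):
    d,h=D[k]; h=h+zoff; q=W.reshape(-1,3); q=q[~np.isnan(q[:,0])]; c=np.array(c0,float)
    q=q[(np.abs(q[:,2]-h)<.004)]
    for t in (.012,.006,.004):
        r=np.hypot(*(q[:,:2]-c).T); s=q[np.abs(r-d/2+.00125)<t]
        c=least_squares(lambda x:np.hypot(s[:,0]-x[0],s[:,1]-x[1])-d/2+.00125,c,loss='soft_l1',f_scale=.001).x
    r=np.hypot(*(q[:,:2]-c).T); H=q[(r>d/2+.008)&(r<d/2+.062)]
    a=H[:,:2].mean(0)-c if len(H)>10 else np.zeros(2)
    return c,np.degrees(np.arctan2(a[1],a[0])),len(s),len(H),np.median(s[:,2]) if len(s) else 0
def axes():
    s=robot.read_state(); w,x,y,z=s['tcp_rot']; return s['eef_pos'],Ro.from_quat([x,y,z,w]).as_matrix()
def to(target):
    p,R=axes(); return np.round(R.T@(np.array(target)-p)/.025,2)
def yaw():  # world angle of tool y
    R=axes()[1]; return np.degrees(np.arctan2(R[1,1],R[0,1]))
E
python3 - <<'E'
from w import *
im,d,W,p=cloud('wrist'); cv2.imwrite('pics/w1.png',im)
c,a,n,m,z=fit(W,'large',(.540,-.3745)); print(c,a,n,m,z,yaw())
R=axes()[1]; g=c-R[:2,1]*.04675*np.sign(R[1,1]); print(g,to([*g,.017]))
E
```

```text
[ 0.54192587 -0.37455252] -171.85162097263552 1142 1176 0.036598423675569675 70.85757996615637
[ 0.52659573 -0.41871753] [-1.05 -0.93  5.69]
```

View pics/w1.png

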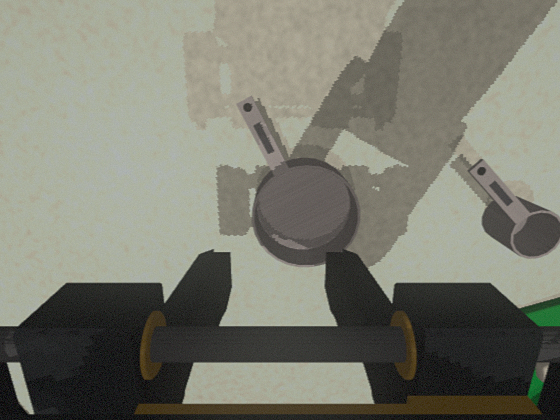

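The view shows the large cup centred at about (305,210) with its handle up-left to (247,105), and the fingertips at (222,255) and (335,255). The fit agrees with the scene views, so I descend onto the left wall.

>>> jog_arm(deltas=[0,-0.53,-0.47,0.5,0,0,-0.52,-0.46,0.8,0,0,0,0,1,0,0,0,0,1,0,0,0,0,1,0,0,0,0,0.8,0,0,0,0,0.59,0,0,0,0,0,0])

```text
time: 3.45
eef_pos: [0.5259, -0.4166, 0.0151]
tcp_rot: [-0.002, 0.166, 0.986, 0.002]
ft_force: [-0.6, 1.0, -1.1]
opening: 0.0438
grip_force: 0.0
```

>>> jog_arm(deltas=[-1,0,0,0,0,-1,0,0,0,0,-1,0,0,0,0,-1,0,0,0,0,-1,0,0,0,0,-1,0,0,0,0,-1,0,0,0,0,-1,0,0,0,0])

```text
time: 4.12
eef_pos: [0.5271, -0.4191, 0.0179]
tcp_rot: [0.0, 0.166, 0.986, -0.0]
ft_force: [-0.6, 0.2, 0.3]
opening: 0.0006
grip_force: 0.0
```

>>> jog_arm(deltas=[-1,0,0,-0.2,0,-1,0,0,-0.5,0,-1,0,0,-0.8,0,-1,0,0,-0.8,0,-1,0,0,-0.8,0,-1,0,0,-0.5,0,-1,0,0,0,0])

```text
time: 4.7
eef_pos: [0.528, -0.4201, 0.1118]
tcp_rot: [0.002, 0.166, 0.986, -0.002]
ft_force: [0.8, 0.7, -0.1]
opening: 0.0006
grip_force: 0.0
```

```bash
python3 - <<'E'
from w import *
im,d,W,p=cloud('wrist'); cv2.imwrite('pics/w2.png',im)
im2,d2,W2,_=cloud('scene'); im3,d3,W3,_=cloud('side')
cv2.imwrite('pics/s2.png',np.hstack([im[:,140:500],im3[60:260,250:490].repeat(2,0).repeat(2,1)[:400].copy() if 0 else cv2.resize(im3[60:270,290:470],(360,420))]))
# well: points on tray top & floor from both views
for Wx in (W2,W3):
    q=Wx.reshape(-1,3);q=q[np.hypot(q[:,0]-.5125,q[:,1]-.0145)<.075]
    fl=q[(q[:,2]>.000)&(q[:,2]<.007)]; tp=q[(q[:,2]>.012)&(q[:,2]<.018)]
    c=np.array([.5125,.0145])
    def res(x): 
        rf=np.hypot(*(fl[:,:2]-x).T)-.056; rt=.056-np.hypot(*(tp[:,:2]-x).T); return np.r_[np.maximum(rf,0),np.maximum(rt,0)]
    print('well',least_squares(res,c).x,len(fl),len(tp))
p,R=axes(); c=p+R[:,1]*.04675; print('held',p,'expected c',c)
print(fit(W,'large',c[:2],p[2]-.017)); print(robot.read_state()['opening'])
E
```

```text
well [0.51311141 0.01379554] 1438 1102
well [0.5103143  0.01872972] 1544 1221
held [ 0.5267097  -0.4187115   0.10689573] expected c [ 0.54202869 -0.37454262  0.10693097]
(array([ 0.54202869, -0.37454262]), np.float64(0.0), 0, 0, 0)
0.0007967688142577273
```

View pics/s2.png

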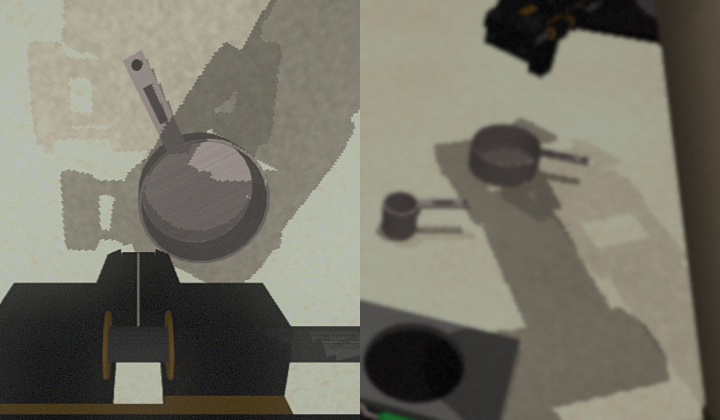

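The fingers shut empty: the wrist picture shows the cup (205,195 in the crop) still on the table, up-right of the fingertips. I refit it.

```bash
python3 - <<'E'
from w import *
im,d,W,p=cloud('wrist'); print(fit(W,'large',(.54,-.375)))
pos,R=axes(); P=np.array(p['pose']); f=K(p)
print('pose of cam in tool',np.round(R.T@(P[:3,3]-pos),4),np.round(R.T@P[:3,:3],3))
tip=P[:3,:3].T@(pos-P[:3,3]); print('tip px',p['cx']+f*tip[0]/-tip[2],p['cy']-f*tip[1]/-tip[2],-tip[2])
for v in range(245,300,8): print(v,np.round(W[v,250:310:10,:],3).tolist()[2:4], d[v,278])
for n in ('scene','side'):
    _,_,Wx,_=cloud(n); print(n,fit(Wx,'large',(.54,-.375)))
    # gripper tip points in scene
    q=Wx.reshape(-1,3); s=q[(np.hypot(q[:,0]-pos[0],q[:,1]-pos[1])<.04)&(q[:,2]>.06)&(q[:,2]<.13)]; print(len(s),s.min(0) if len(s) else '',s.mean(0) if len(s) else '')
E
```

```text
(array([ 0.54199892, -0.37484546]), np.float64(-171.9528971457251), 1813, 1862, np.float64(0.03663692508993896))
pose of cam in tool [ 0.079   0.0002 -0.1669] [[-0.001  0.953  0.304]
 [ 1.     0.001 -0.001]
 [-0.001  0.304 -0.953]]
tip px 277.19807146810746 250.0946150535092 0.18301175114656296
245 [[0.568, -0.44, -0.001], [0.57, -0.431, 0.001]] 0.29936656
253 [[0.517, -0.419, 0.129], [0.519, -0.415, 0.128]] 0.15983889
261 [[0.517, -0.419, 0.137], [0.519, -0.415, 0.137]] 0.15106921
269 [[0.517, -0.418, 0.144], [0.519, -0.415, 0.144]] 0.14971988
277 [[0.517, -0.418, 0.151], [0.519, -0.415, 0.15]] 0.14813879
285 [[0.517, -0.418, 0.158], [0.523, -0.416, 0.149]] 0.14911324
293 [[0.518, -0.418, 0.161], [0.526, -0.417, 0.15]] 0.14833051
scene (array([ 0.54377179, -0.37566583]), np.float64(-173.08180436509284), 245, 19, np.float64(0.03559631815660791))
14 [ 0.53241539 -0.43161918  0.12439838] [ 0.53591474 -0.42174684  0.12734734]
side (array([ 0.53871596, -0.3727955 ]), np.float64(-172.01287033698833), 115, 80, np.float64(0.0353530922344949))
8 [ 0.50996347 -0.42445387  0.12354477] [ 0.51620544 -0.41514825  0.12745831]
```

All three cameras put the real fingertips about 18–19 mm above the reported TCP, which matches the miss over the 37 mm rim. I open, go lower in steps and watch the force.

>>> jog_arm(deltas=[0,0,0,0.5,0,0,0,0,0.8,0,0,0,0,0.8,0,0,0,0,0.8,0,0,0,0,0.7,0,0,0,0,0.4,0,0,0,0,0,0,0,0,0,0,0])

```text
time: 5.67
eef_pos: [0.527, -0.419, 0.0075]
tcp_rot: [-0.0, 0.166, 0.986, 0.0]
ft_force: [-0.0, -0.4, 0.4]
opening: 0.0439
grip_force: 0.0
```

>>> jog_arm(deltas=[0,0,0,0.1,0,0,0,0,0.1,0,0,0,0,0,0])

```text
time: 5.92
eef_pos: [0.5272, -0.4191, 0.0031]
tcp_rot: [0.0, 0.166, 0.986, -0.0]
ft_force: [-0.5, 0.9, 0.9]
opening: 0.0442
grip_force: 0.0
```

```bash
python3 - <<'E'
from w import *
print(robot.pinch_z)
for n in ('scene','side'):
    im,_,W,_=cloud(n); p=axes()[0]; q=W.reshape(-1,3)
    s=q[(np.hypot(q[:,0]-p[0],q[:,1]-p[1])<.05)&(q[:,2]>.045)&(q[:,2]<.1)]; print(n,p,len(s),np.round(np.percentile(s[:,2],[0,50]),3) if len(s) else '')
im,d,W,_=cloud('wrist'); cv2.imwrite('pics/w3.png',im)
E
```

```text
0.0187
scene [ 0.52715777 -0.41910701  0.00319037] 71 [0.045 0.069]
side [ 0.5271589  -0.41916546  0.00324039] 118 [0.045 0.068]
```

View pics/w3.png

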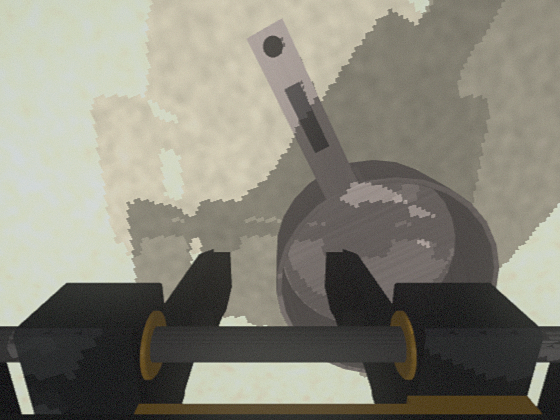

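The wall (about x=285) is now between the fingers at (222,255) and (335,255). I go a little lower and close.

>>> jog_arm(deltas=[0,0,0,0.1,0,0,0,0,0.1,0,-1,0,0,0,0,-1,0,0,0,0,-1,0,0,0,0,-1,0,0,0,0,-1,0,0,0,0,-1,0,0,0,0])

```text
time: 6.73
eef_pos: [0.5271, -0.4191, -0.0021]
tcp_rot: [0.0, 0.166, 0.986, -0.0]
ft_force: [-0.2, 0.1, 0.3]
opening: 0.0062
grip_force: 0.0
```

>>> jog_arm(deltas=[-1,0,0,0,0,-1,0,0,0,0,-1,0,0,0,0])

```text
time: 6.98
eef_pos: [0.5271, -0.419, -0.002]
tcp_rot: [0.0, 0.166, 0.986, -0.0]
ft_force: [0.1, 0.5, 0.7]
opening: 0.0024
grip_force: 30.0
```

Gripped (2.4 mm wall, 30 N). I lift and carry it to above the well.

>>> jog_arm(deltas=[-1,0,0,-0.3,0,-1,0,0,-0.7,0,-1,0,0,-0.8,0,-1,0,0.2,-0.8,0,-1,0.2,0.4,-0.6,0,-1,0.4,0.8,0,0,-1,0.4,0.8,0,0,-1,0.4,0.8,0,0])

```text
time: 7.65
eef_pos: [0.5183, -0.336, 0.0786]
tcp_rot: [0.0, 0.166, 0.986, -0.0]
ft_force: [0.2, -0.1, -1.2]
opening: 0.0021
grip_force: 30.0
```

>>> jog_arm(deltas=[-1,0.4,0.9,0,0,-1,0.4,0.9,0,0,-1,0.4,0.9,0,0,-1,0.4,0.9,0,0,-1,0.4,0.9,0,0,-1,0.4,0.9,0,0,-1,0.4,0.9,0,0,-1,0.4,0.9,0,0])

```text
time: 8.32
eef_pos: [0.5018, -0.1394, 0.0784]
tcp_rot: [0.0, 0.166, 0.986, -0.0]
ft_force: [0.9, 0.1, -1.0]
opening: 0.0024
grip_force: 30.0
```

>>> jog_arm(deltas=[-1,0.4,0.9,0,0,-1,0.4,0.9,0,0,-1,0.4,0.9,0,0,-1,0.4,0.9,0,0,-1,0.05,0.46,0,0,-1,0,0.1,0,0,-1,0,0,0,0,-1,0,0,0,0])

```text
time: 8.98
eef_pos: [0.4974, -0.0296, 0.078]
tcp_rot: [0.0, 0.166, 0.986, -0.0]
ft_force: [0.4, 0.4, -1.6]
opening: 0.0022
grip_force: 30.0
```

```bash
cat >> w.py <<'E'
def well(W,c,rin=0):
    q=W.reshape(-1,3);q=q[np.hypot(q[:,0]-c[0],q[:,1]-c[1])<.08]
    fl=q[(q[:,2]>.0)&(q[:,2]<.008)]; tp=q[(q[:,2]>.012)&(q[:,2]<.018)]
    def res(x): return np.r_[np.maximum(np.hypot(*(fl[:,:2]-x).T)-.056,0),np.maximum(.056-np.hypot(*(tp[:,:2]-x).T),0)]
    return least_squares(res,c).x,len(fl),len(tp)
E
python3 - <<'E'
from w import *
p,R=axes(); im,d,W,_=cloud('wrist'); cv2.imwrite('pics/w4.png',im)
print(p,'wall-based centre',p+R[:,1]*.04675)
for zo in (.09,.1,.11): print(zo,fit(W,'large',(p+R[:,1]*.04675)[:2],zo))
print('well',well(W,np.array([.512,.0156])))
E
```

```text
[ 0.4973995  -0.02960802  0.07802569] wall-based centre [0.51273484 0.0145552  0.07801329]
0.09 (array([ 0.53176778, -0.04141203]), np.float64(0.0), 744, 0, np.float64(0.12663762265235884))
0.1 (array([ 0.5323337 , -0.04148989]), np.float64(0.0), 708, 0, np.float64(0.13737412438604193))
0.11 (array([ 0.53396438, -0.04330221]), np.float64(0.0), 690, 0, np.float64(0.1436954154093473))
well (array([0.50977605, 0.02096266]), 4407, 9416)
```

View pics/w4.png

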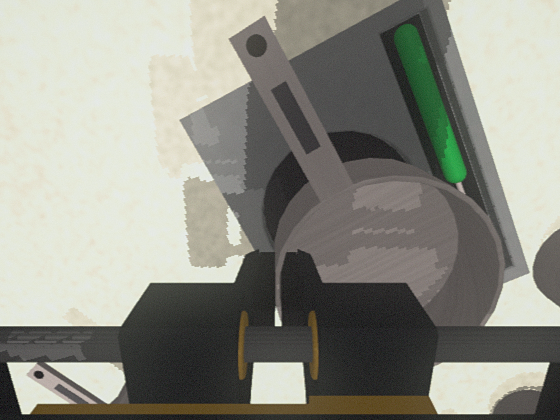

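The large cup is held level at (390,250), its handle up to (257,45), with the well's dark edge behind it at about (340,150). I refit both.

```bash
python3 - <<'E'
from w import *
p,R=axes(); c0=(p+R[:,1]*.04675)[:2]
im,d,W,pp=cloud('wrist')
for zo in (.077,.081): print(zo,fit(W,'large',c0,zo))
for n in ('scene','side'):
    _,_,Wx,_=cloud(n); print(n,'large',fit(Wx,'large',c0,.080)[::2])
# tray rectangle edges in wrist view: plane z~.016 pts
q=W.reshape(-1,3); t=q[(q[:,2]>.011)&(q[:,2]<.0185)&(np.hypot(q[:,0]-.51,q[:,1]-.03)<.15)]
print(len(t), t[:,:2].min(0),t[:,:2].max(0)); print(cv2.minAreaRect((t[:,:2]*1000).astype(np.float32)))
E
```

```text
0.077 (array([0.51011602, 0.01351045]), np.float64(-169.17951201692614), 4693, 5925, np.float64(0.1163154744046628))
0.081 (array([0.51027708, 0.01378704]), np.float64(-168.9260011613852), 3797, 6466, np.float64(0.1166840309833316))
scene large (array([0.5116662 , 0.01269835]), 104, np.float64(0.11540257191114639))
side large (array([0.50756245, 0.0153825 ]), 175, np.float64(0.11561086676020615))
29242 [ 0.39773932 -0.06884265] [0.61101184 0.15601217]
((513.1548461914062, 44.75597381591797), (219.73521423339844, 200.23609924316406), 7.72847843170166)
```

Centre offset to the well is about 2 mm, with ±8 mm of clearance. I lower it.

>>> jog_arm(deltas=[-1,-0.05,0.1,0.3,0,-1,0,0,0.5,0,-1,0,0,0.6,0,-1,0,0,0.6,0,-1,0,0,0.5,0,-1,0,0,0.3,0,-1,0,0,0.1,0,-1,0,0,0,0])

```text
time: 9.85
eef_pos: [0.4989, -0.0267, 0.0049]
tcp_rot: [-0.0, 0.166, 0.986, 0.0]
ft_force: [-0.0, 0.4, -0.5]
opening: 0.0019
grip_force: 30.0
```

>>> jog_arm(deltas=[-1,0,0,0.06,0,-1,0,0,0.04,0,-1,0,0,0,0,-1,0,0,0,0])

```text
time: 10.18
eef_pos: [0.4992, -0.0268, 0.0032]
tcp_rot: [0.0, 0.166, 0.986, -0.0]
ft_force: [-0.2, -0.7, -0.9]
opening: 0.0022
grip_force: 30.0
```

>>> jog_arm(deltas=[-0.5,0,0,0,0,-0.5,0,0,0,0,-0.5,0,0,0,0,-0.5,0,0,-0.1,0,-0.5,0,0,-0.4,0,-0.5,0,0,-0.8,0,-0.5,0,0,-1,0,-0.5,0,0,-1,0])

```text
time: 10.85
eef_pos: [0.4988, -0.0267, 0.087]
tcp_rot: [-0.0, 0.166, 0.986, 0.0]
ft_force: [-0.6, -0.3, 0.0]
opening: 0.0222
grip_force: 0.0
```

>>> jog_arm(deltas=[1,0,0,-1,0,1,0,0,-1,0,1,0,0,-0.7,0,1,0,0,0,0,1,0,0,0,0])

```text
time: 11.27
eef_pos: [0.4992, -0.0268, 0.1537]
tcp_rot: [0.001, 0.166, 0.986, -0.0]
ft_force: [0.5, -0.1, -0.2]
opening: 0.0534
grip_force: 0.0
```

```bash
python3 - <<'E'
from w import *
for n in ('wrist','scene','side'):
    im,d,W,_=cloud(n); print(n,fit(W,'large',(.511,.0155),.004),well(W,np.array([.512,.0156])), 'medium',fit(W,'medium',(.616,.1765)))
R=axes()[1]
print(to([.616,.1765,.06]),yaw())
E
```

```text
wrist (array([0.51191177, 0.01708119]), np.float64(-169.20431319812505), 1369, 1336, np.float64(0.040696366418970675)) (array([0.51007793, 0.02082131]), 8790, 10110) medium (array([0.61716662, 0.1767184 ]), np.float64(163.24639948096674), 819, 417, np.float64(0.03947894586000694))
scene (array([0.51398975, 0.01557421]), np.float64(-168.49944835386955), 180, 92, np.float64(0.03964043536306938)) (array([0.51361063, 0.01518342]), 1001, 1246) medium (array([0.61941361, 0.17499118]), np.float64(158.78537498271467), 120, 110, np.float64(0.0388531295178301))
side (array([0.50947134, 0.01844567]), np.float64(-169.22890598782246), 208, 160, np.float64(0.03972491702020525)) (array([0.51047046, 0.02210837]), 839, 1442) medium (array([0.61499753, 0.17791321]), np.float64(158.8700676448204), 188, 204, np.float64(0.03902700437258305))
[-1.79  9.21  3.67] 70.87329428702208
```

The large cup is seated (rim 40.7 mm, centre 512/17, handle -169°). Next I move over the medium cup.

>>> jog_arm(deltas=[1,-0.19,0.5,0,0,1,-0.2,1,0,0,1,-0.2,1,0,0,1,-0.2,1,0,0,1,-0.2,1,0,0,1,-0.2,1,0.2,0,1,-0.2,1,0.4,0,1,-0.2,1,0.4,0])

```text
time: 12.08
eef_pos: [0.5986, 0.1396, 0.1267]
tcp_rot: [-0.0, 0.166, 0.986, -0.0]
ft_force: [-0.3, -0.7, -0.5]
opening: 0.088
grip_force: 0.0
```

>>> jog_arm(deltas=[1,-0.2,1,0.4,0,1,0,0.54,0.4,0,1,0,0.2,0,0,1,0,0,0,0,1,0,0,0,0])

```text
time: 12.5
eef_pos: [0.6169, 0.1768, 0.108]
tcp_rot: [-0.0, 0.166, 0.986, -0.0]
ft_force: [0.2, -0.1, 0.8]
opening: 0.0881
grip_force: 0.0
```

```bash
python3 - <<'E'
from w import *
im,d,W,_=cloud('wrist'); r=fit(W,'medium',(.617,.1767)); print(r,axes()[0],robot.read_state()['opening'])
print(to([*r[0],.014]),yaw())
E
```

```text
(array([0.61730537, 0.17723878]), np.float64(158.7388581040781), 1403, 1863, np.float64(0.03966861151069831)) [0.61709141 0.17638762 0.10838381] 0.08812964636483929
[0.01 0.03 3.78] 70.84592025966779
```

Aligned within 1 mm. I descend 3.78 units, grip, and lift.

>>> jog_arm(deltas=[1,0,0.03,0.5,0,1,0,0,0.8,0,1,0,0,0.8,0,1,0,0,0.8,0,1,0,0,0.6,0,1,0,0,0.28,0,1,0,0,0,0,-1,0,0,0,0])

```text
time: 13.22
eef_pos: [0.6175, 0.1772, 0.0138]
tcp_rot: [0.0, 0.166, 0.986, 0.0]
ft_force: [0.6, -1.0, -0.7]
opening: 0.0835
grip_force: 0.0
```

>>> jog_arm(deltas=[-1,0,0,0,0,-1,0,0,0,0,-1,0,0,0,0,-1,0,0,0,0,-1,0,0,0,0])

```text
time: 13.63
eef_pos: [0.6179, 0.1775, 0.0146]
tcp_rot: [0.001, 0.166, 0.986, 0.0]
ft_force: [-0.1, -0.6, 6.4]
opening: 0.0713
grip_force: 30.0
```

>>> jog_arm(deltas=[-1,0,0,-0.3,0,-1,0,0,-0.6,0,-1,0,0,-0.8,0,-1,0,0,-0.8,0,-1,0,0,-0.8,0,-1,0,0,-0.4,0,-1,0,0,0,0])

```text
time: 14.22
eef_pos: [0.6182, 0.1778, 0.1084]
tcp_rot: [0.002, 0.166, 0.986, 0.001]
ft_force: [0.0, 0.1, -0.1]
opening: 0.0712
grip_force: 30.0
```

```bash
python3 - <<'E'
from w import *
p,R=axes(); im,d,W,_=cloud('wrist'); cv2.imwrite('pics/w5.png',im)
zo=p[2]-.014
print(p,robot.read_state()['opening'])
for n in ('wrist','scene','side'):
    if n!='wrist': _,_,W,_=cloud(n)
    r=fit(W,'medium',p[:2],zo); print(n,r)
E
```

```text
[0.61822467 0.17776954 0.10836461] 0.07102267369326473
wrist (array([0.61765492, 0.1780858 ]), np.float64(158.95469503990634), 3064, 5281, np.float64(0.13348535544954676))
scene (array([0.6196508 , 0.17613285]), np.float64(-173.1787893227093), 57, 26, np.float64(0.13171335440974652))
side (array([0.61413323, 0.17783604]), np.float64(156.50821106599957), 65, 149, np.float64(0.13126695722115))
```

View pics/w5.png

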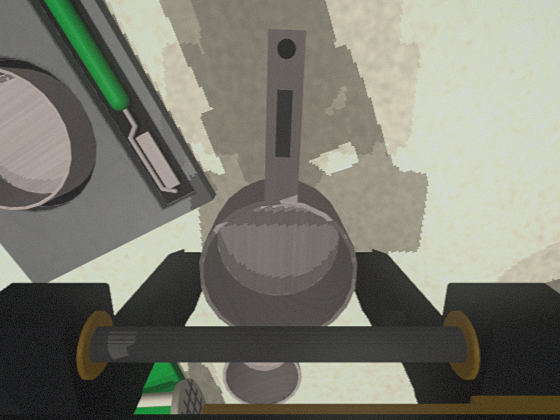

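The medium cup is held level at (280,265) with its handle up to (287,40); the masher and dip pot are clear at bottom left. I carry it over the large cup and turn it.

>>> jog_arm(deltas=[-1,0.2,-0.47,0,0,-1,0.24,-1,0,0,-1,0.24,-1,0,0,-1,0.24,-1,0,0,-1,0.24,-1,0,0,-1,0.24,-1,0,0,-1,0.24,-1,0,0,-1,0.25,-1,0,0])

```text
time: 15.03
eef_pos: [0.51, 0.0158, 0.1046]
tcp_rot: [-0.001, 0.166, 0.986, 0.0]
ft_force: [0.3, -0.1, -0.4]
opening: 0.071
grip_force: 30.0
```

>>> jog_arm(deltas=[-1,0,0,0,-0.4,-1,0,0,0,-1,-1,0,0,0,-1,-1,0,0,0,-1,-1,0,0,0,-1,-1,0,0,0,-1,-1,0,0,0,-1,-1,0,0,0,0])

```text
time: 15.7
eef_pos: [0.5108, 0.0167, 0.1047]
tcp_rot: [-0.001, -0.114, 0.994, 0.0]
ft_force: [-0.2, -0.0, 0.1]
opening: 0.071
grip_force: 30.0
```

>>> jog_arm(deltas=[-1,0,0,0.4,0,-1,0,0,0.4,0,-1,0,0,0.2,0,-1,0,0,0,0,-1,0,0,0,0])

```text
time: 16.12
eef_pos: [0.5112, 0.0167, 0.0803]
tcp_rot: [-0.001, -0.112, 0.994, 0.0]
ft_force: [-0.8, -0.6, -0.2]
opening: 0.0711
grip_force: 30.0
```

```bash
cat >> w.py <<'E'
def both(kh,kb,zb,cb,zt):  # held cup kh, below kb (base z zb) near cb, TCP z at grasp zt
    p,R=axes(); dd=[]
    print('tcp',p,'yaw',yaw(),robot.read_state()['opening'],robot.read_state()['grip_force'])
    for n in ('wrist','scene','side'):
        im,d,W,_=cloud(n)
        if n=='wrist': cv2.imwrite('pics/last.png',im)
        a=fit(W,kh,p[:2],p[2]-zt); b=fit(W,kb,cb,zb)
        print(n,'held',a,'below',b,'diff tool units',np.round(R[:2,:2].T@(b[0]-a[0])/.025,2))
E
python3 - <<'E'
from w import *
both('medium','large',.004,(.512,.017),.0145)
E
```

```text
tcp [0.51116369 0.01665389 0.08028792] yaw 102.83349667228079 0.07105697989234909 29.96758410707116
wrist held (array([0.51078086, 0.01670843]), np.float64(-169.0257667437201), 3130, 5274, np.float64(0.10550065285130819)) below (array([0.512828  , 0.01724607]), np.float64(0.0), 1031, 0, np.float64(0.04072436741684607)) diff tool units [-0.08  0.  ]
scene held (array([0.51287698, 0.01514767]), np.float64(-170.2262199981217), 76, 72, np.float64(0.10437635647385451)) below (array([0.51388017, 0.0157086 ]), np.float64(0.0), 99, 7, np.float64(0.03958343767677397)) diff tool units [-0.04  0.01]
side held (array([0.50762922, 0.01614465]), np.float64(-174.00448053545088), 45, 196, np.float64(0.10551464298015822)) below (array([0.50968431, 0.01819674]), np.float64(-169.37830186416565), 141, 159, np.float64(0.03980749049102528)) diff tool units [-0.1   0.06]
```

>>> jog_arm(deltas=[-1,-0.06,0.02,0.4,0,-1,0,0,0.6,0,-1,0,0,0.6,0,-1,0,0,0.4,0,-1,0,0,0.2,0,-1,0,0,0.03,0,-1,0,0,0,0,-1,0,0,0,0])

```text
time: 16.93
eef_pos: [0.5132, 0.0174, 0.0257]
tcp_rot: [0.001, -0.112, 0.994, -0.0]
ft_force: [-0.6, -0.4, 0.0]
opening: 0.0711
grip_force: 30.0
```

>>> jog_arm(deltas=[1,0,0,0,0,1,0,0,0,0,1,0,0,0,0,1,0,0,0,0,1,0,0,-0.2,0,1,0,0,-0.6,0,1,0,0,-1,0,1,0,0,-1,0])

```text
time: 17.6
eef_pos: [0.5124, 0.0175, 0.096]
tcp_rot: [-0.001, -0.112, 0.994, 0.0]
ft_force: [0.0, 0.2, 0.6]
opening: 0.0882
grip_force: 0.0
```

>>> jog_arm(deltas=[1,0,0,-1,0,1,0,0,-0.8,0,1,0,0,0,0,1,0,0,0,0])

```text
time: 17.93
eef_pos: [0.513, 0.0174, 0.1408]
tcp_rot: [0.001, -0.112, 0.994, -0.0]
ft_force: [0.1, -0.3, -0.2]
opening: 0.0878
grip_force: 0.0
```

```bash
python3 - <<'E'
from w import *
for n in ('wrist','scene','side'):
    im,d,W,_=cloud(n); print(n,fit(W,'medium',(.512,.017),.007),fit(W,'large',(.512,.017),.004))
    if n!='wrist': print('small',fit(W,'small',(.506,.4025)))
    else: cv2.imwrite('pics/w6.png',im)
print(to([.507,.4025,.108]),yaw())
E
```

```text
wrist (array([0.51309976, 0.01761796]), np.float64(-169.15921793054457), 1148, 1530, np.float64(0.046754290175904156)) (array([0.5121966 , 0.01714831]), np.float64(-169.03580891470358), 1313, 313, np.float64(0.04069210690154279))
scene (array([0.51515415, 0.01594417]), np.float64(-168.75380469184222), 127, 124, np.float64(0.04554473606854692)) (array([0.51399673, 0.0155044 ]), np.float64(-168.64996290911148), 161, 86, np.float64(0.039364373502448036))
small (array([0.5094949 , 0.40130607]), np.float64(-159.47617146696692), 87, 95, np.float64(0.04117091084303226))
side (array([0.51047541, 0.01898274]), np.float64(-168.68500777538264), 157, 151, np.float64(0.04572766564138753)) (array([0.50955731, 0.01841699]), np.float64(-170.9362483842542), 191, 90, np.float64(0.03979440189718042))
small (array([0.50496112, 0.40486242]), np.float64(-158.86349304391177), 186, 352, np.float64(0.04265489914852072))
[-3.23 15.06  1.24] 102.87050734619883
```

View pics/w6.png

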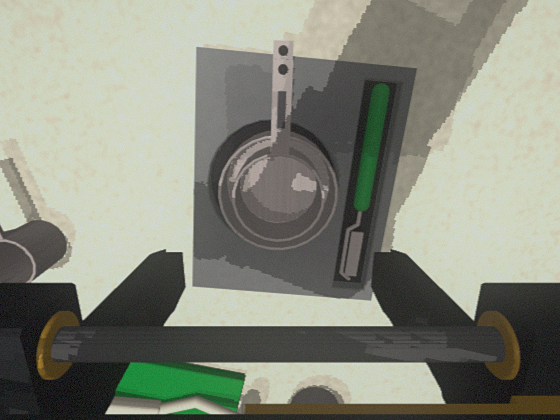

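The medium cup is seated (rim 46.8 mm) with both handles stacked at (283,90). Next is the small cup.

>>> jog_arm(deltas=[1,-0.2,0.94,0.08,0,1,-0.2,0.94,0.08,0,1,-0.2,0.94,0.08,0,1,-0.2,0.94,0.08,0,1,-0.2,0.94,0.08,0,1,-0.2,0.94,0.08,0,1,-0.2,0.94,0.08,0,1,-0.2,0.94,0.08,0])

```text
time: 18.75
eef_pos: [0.5092, 0.2107, 0.1228]
tcp_rot: [-0.001, -0.112, 0.994, -0.0]
ft_force: [0.0, -0.7, 0.0]
opening: 0.0881
grip_force: 0.0
```

>>> jog_arm(deltas=[1,-0.2,0.94,0.08,0,1,-0.2,0.94,0.08,0,1,-0.2,0.94,0.08,0,1,-0.2,0.94,0.08,0,1,-0.2,0.94,0.08,0,1,-0.2,0.94,0.08,0,1,-0.2,0.94,0.08,0,1,-0.2,0.94,0.08,0])

```text
time: 19.42
eef_pos: [0.5063, 0.4028, 0.1065]
tcp_rot: [-0.001, -0.112, 0.994, -0.0]
ft_force: [0.0, -0.3, -0.2]
opening: 0.088
grip_force: 0.0
```

>>> jog_arm(deltas=[0.85,0,0,0,0,0.85,0,0,0,0])

```text
time: 19.58
eef_pos: [0.5062, 0.4021, 0.1065]
tcp_rot: [-0.001, -0.113, 0.994, -0.001]
ft_force: [-0.2, -0.8, 0.6]
opening: 0.0817
grip_force: 0.0
```

```bash
python3 - <<'E'
from w import *
im,d,W,_=cloud('wrist'); r=fit(W,'small',(.507,.403)); print(r,axes()[0],robot.read_state()['opening'])
print(to([*r[0],.017]),yaw())
E
```

```text
(array([0.50704415, 0.40388329]), np.float64(-159.049539367615), 1175, 1884, np.float64(0.04272889791558718)) [0.50659213 0.40127853 0.10692699] 0.08134613773726657
[-0.05  0.1   3.6 ] 102.90002500382836
```

>>> jog_arm(deltas=[0.85,-0.05,0.1,0.5,0,0.85,0,0,0.8,0,0.85,0,0,0.8,0,0.85,0,0,0.7,0,0.85,0,0,0.5,0,0.85,0,0,0.3,0,0.85,0,0,0,0,-1,0,0,0,0])

```text
time: 20.3
eef_pos: [0.508, 0.4044, 0.0184]
tcp_rot: [0.0, -0.112, 0.994, 0.0]
ft_force: [-0.5, 0.0, 0.3]
opening: 0.0769
grip_force: 0.0
```

>>> jog_arm(deltas=[-1,0,0,0,0,-1,0,0,0,0,-1,0,0,0,0,-1,0,0,0,0,-1,0,0,0,0,-1,0,0,0,0,-1,0,0,0,0,-1,0,0,0,0])

```text
time: 20.97
eef_pos: [0.5081, 0.4047, 0.019]
tcp_rot: [0.001, -0.112, 0.994, 0.0]
ft_force: [-0.9, -0.8, 5.5]
opening: 0.057
grip_force: 30.0
```

>>> jog_arm(deltas=[-1,0,0,-0.3,0,-1,0,0,-0.6,0,-1,0,0,-0.8,0,-1,0,0,-0.8,0,-1,0,0,-0.8,0,-1,0,0,-0.4,0,-1,0,0,0,0])

```text
time: 21.55
eef_pos: [0.5084, 0.405, 0.1131]
tcp_rot: [0.002, -0.112, 0.994, 0.001]
ft_force: [0.2, -0.1, -0.7]
opening: 0.0569
grip_force: 30.0
```

```bash
python3 - <<'E'
from w import *
both('small','medium',.007,(.513,.0175),.017)
print(to([.5130,.0176,.1]))
E
```

```text
tcp [0.50844995 0.40503828 0.11306239] yaw 102.88184040076678 0.05694217986648721 29.999818867072463
wrist held (array([0.50716158, 0.40478337]), np.float64(-158.86864179531034), 2718, 4939, np.float64(0.13682166863604828)) below (array([0.513 , 0.0175]), np.float64(0.0), 0, 0, 0) diff tool units [  3.23 -15.15]
scene held (array([0.51013145, 0.40068463]), np.float64(-133.366179117245), 9, 28, np.float64(0.13620267292940103)) below (array([0.51515677, 0.01604189]), np.float64(-168.5821437994527), 130, 131, np.float64(0.045904420112864164)) diff tool units [  3.23 -15.04]
side held (array([0.50398214, 0.4057407 ]), np.float64(-158.03692256454835), 7, 53, np.float64(0.13515847427389494)) below (array([0.513 , 0.0175]), np.float64(0.0), 0, 0, 0) diff tool units [  3.11 -15.22]
[  3.21 -15.13   0.38]
```

>>> jog_arm(deltas=[-1,0.2,-0.94,0,0,-1,0.2,-0.94,0,0,-1,0.2,-0.94,0,0,-1,0.2,-0.94,0,0,-1,0.2,-0.94,0,0,-1,0.2,-0.94,0,0,-1,0.2,-0.94,0,0,-1,0.2,-0.94,0,0])

```text
time: 22.37
eef_pos: [0.5097, 0.2111, 0.1093]
tcp_rot: [-0.001, -0.112, 0.994, -0.0]
ft_force: [-0.2, -0.3, -1.2]
opening: 0.0571
grip_force: 30.0
```

>>> jog_arm(deltas=[-1,0.2,-0.94,0,0,-1,0.2,-0.94,0,0,-1,0.2,-0.94,0,0,-1,0.2,-0.94,0,0,-1,0.2,-0.94,0,0,-1,0.2,-0.94,0,0,-1,0.2,-0.94,0,0,-1,0.23,-1,0,0])

```text
time: 23.03
eef_pos: [0.5123, 0.0176, 0.1094]
tcp_rot: [-0.001, -0.112, 0.994, 0.0]
ft_force: [0.0, -0.8, -0.4]
opening: 0.057
grip_force: 30.0
```

>>> jog_arm(deltas=[-1,0,-0.05,0,0.7,-1,0,0,0.2,0.7,-1,0,0,0.4,0.66,-1,0,0,0.3,0,-1,0,0,0,0,-1,0,0,0,0])

```text
time: 23.53
eef_pos: [0.5128, 0.0174, 0.0874]
tcp_rot: [-0.001, -0.023, 1.0, 0.0]
ft_force: [-0.4, 0.5, 0.6]
opening: 0.0569
grip_force: 30.0
```

```bash
python3 - <<'E'
from w import *
both('small','medium',.007,(.513,.0175),.0185)
E
```

```text
tcp [0.51284954 0.0174474  0.08737377] yaw 92.67606886225722 0.05692221663922113 29.999731667339802
wrist held (array([0.51148529, 0.01748172]), np.float64(-169.02653928185248), 2992, 4965, np.float64(0.11103007685678938)) below (array([0.5137371 , 0.01773964]), np.float64(-173.9441221059429), 701, 317, np.float64(0.04675720950416071)) diff tool units [-0.09  0.01]
scene held (array([0.51408551, 0.01618522]), np.float64(-166.1423708714837), 77, 12, np.float64(0.11077180954667387)) below (array([0.51534128, 0.01595683]), np.float64(0.0), 74, 0, np.float64(0.04591491846055068)) diff tool units [-0.05 -0.01]
side held (array([0.50954275, 0.01837336]), np.float64(-171.6644085160667), 45, 183, np.float64(0.11124747878282215)) below (array([0.51050162, 0.01847555]), np.float64(-169.47210112852713), 103, 160, np.float64(0.04564946420832816)) diff tool units [-0.04  0.  ]
```

>>> jog_arm(deltas=[-1,-0.06,0,0.4,0,-1,0,0,0.6,0,-1,0,0,0.6,0,-1,0,0,0.4,0,-1,0,0,0.2,0,-1,0,0,0.06,0,-1,0,0,0,0,-1,0,0,0,0])

```text
time: 24.35
eef_pos: [0.5152, 0.0173, 0.0321]
tcp_rot: [0.0, -0.023, 1.0, -0.0]
ft_force: [0.1, 0.1, -0.8]
opening: 0.0568
grip_force: 30.0
```

>>> jog_arm(deltas=[1,0,0,0,0,1,0,0,0,0,1,0,0,0,0,1,0,0,0,0,1,0,0,-0.2,0,1,0,0,-0.6,0,1,0,0,-1,0,1,0,0,-1,0])

```text
time: 25.02
eef_pos: [0.5144, 0.0174, 0.1026]
tcp_rot: [-0.001, -0.022, 1.0, 0.0]
ft_force: [0.6, 0.3, 0.2]
opening: 0.0882
grip_force: 0.0
```

>>> jog_arm(deltas=[1,0,0,-0.8,0,1,0,0,-0.8,0,1,0,0,0,0,1,0,0,0,0])

```text
time: 25.35
eef_pos: [0.5151, 0.0173, 0.1424]
tcp_rot: [0.001, -0.022, 1.0, -0.0]
ft_force: [0.1, -0.3, -0.6]
opening: 0.0878
grip_force: 0.0
```

```bash
python3 - <<'E'
from w import *
for n in ('wrist','scene','side'):
    im,d,W,_=cloud(n); print(n,fit(W,'small',(.513,.0175),.010),fit(W,'medium',(.513,.0175),.007))
    if n!='wrist': print('tiny',fit(W,'tiny',(.6155,-.191)))
    else: cv2.imwrite('pics/w7.png',im)
print(to([.6155,-.1915,.11]),yaw())
E
```

```text
wrist (array([0.51452266, 0.01754369]), np.float64(-169.23770923264456), 962, 1544, np.float64(0.05268175345508491)) (array([0.51332615, 0.01772975]), np.float64(-170.02714504414843), 946, 209, np.float64(0.04671335305276958))
scene (array([0.51673771, 0.0159494 ]), np.float64(-169.2826070159852), 111, 132, np.float64(0.05152186511680923)) (array([0.51501501, 0.01635466]), np.float64(-166.8279301398892), 117, 80, np.float64(0.04571245977840943))
tiny (array([ 0.62079542, -0.19139846]), np.float64(-153.51278901351333), 113, 177, np.float64(0.04455145743828959))
side (array([0.51198441, 0.01878004]), np.float64(-169.54493146814045), 133, 160, np.float64(0.05185228230663641)) (array([0.5107132 , 0.01843762]), np.float64(-171.91398489389832), 117, 83, np.float64(0.04579187423553599))
tiny (array([ 0.61597597, -0.1881315 ]), np.float64(-154.71137583585232), 26, 12, np.float64(0.04471596602913974))
[-3.67 -8.53  1.21] 92.57414970606239
```

The small cup is seated (rim 52.7 mm). Last is the tiny cup.

>>> jog_arm(deltas=[0.6,-0.42,-0.9,0.1,0,0.6,-0.42,-0.9,0.1,0,0.6,-0.42,-0.9,0.1,0,0.6,-0.42,-0.9,0.1,0,0.6,-0.42,-0.9,0.1,0,0.6,-0.42,-0.9,0.1,0,0.6,-0.42,-0.9,0.1,0,0.6,-0.42,-0.9,0.1,0])

```text
time: 26.17
eef_pos: [0.6068, -0.1597, 0.1201]
tcp_rot: [-0.001, -0.022, 1.0, 0.001]
ft_force: [0.5, 0.5, -0.2]
opening: 0.0705
grip_force: 0.0
```

>>> jog_arm(deltas=[0.6,-0.42,-0.9,0.1,0,0.6,0,-0.4,0.1,0,0.6,0,0,0.2,-1,0.6,0,0,0,-1,0.6,0,0,0,-1,0.6,0,0,0,0,0.6,0,0,0,0])

```text
time: 26.75
eef_pos: [0.6183, -0.1902, 0.111]
tcp_rot: [-0.0, -0.152, 0.988, 0.0]
ft_force: [-0.3, 0.2, 0.0]
opening: 0.0704
grip_force: 0.0
```

```bash
python3 - <<'E'
from w import *
im,d,W,_=cloud('wrist'); r=fit(W,'tiny',(.618,-.190)); print(r,axes()[0],robot.read_state()['opening'])
print(to([*r[0],.021]),yaw())
E
```

```text
(array([ 0.61902407, -0.18993571]), np.float64(-153.1828413033876), 909, 1823, np.float64(0.045740352546789625)) [ 0.61844048 -0.19025633  0.11119401] 0.07046043327636638
[-0.03  0.    3.61] 107.43340415584692
```

>>> jog_arm(deltas=[0.6,-0.03,0,0.5,0,0.6,0,0,0.8,0,0.6,0,0,0.8,0,0.6,0,0,0.7,0,0.6,0,0,0.5,0,0.6,0,0,0.31,0,0.6,0,0,0,0,-1,0,0,0,0])

```text
time: 27.47
eef_pos: [0.6196, -0.1905, 0.0215]
tcp_rot: [0.0, -0.153, 0.988, -0.0]
ft_force: [0.0, 0.3, -0.1]
opening: 0.0661
grip_force: 0.0
```

>>> jog_arm(deltas=[-1,0,0,0,0,-1,0,0,0,0,-1,0,0,0,0,-1,0,0,0,0,-1,0,0,0,0,-1,0,0,0,0,-1,0,0,0,0,-1,0,0,0,0])

```text
time: 28.13
eef_pos: [0.6199, -0.1906, 0.0222]
tcp_rot: [0.001, -0.153, 0.988, -0.0]
ft_force: [-0.7, 0.4, 6.2]
opening: 0.0441
grip_force: 30.0
```

>>> jog_arm(deltas=[-1,0,0,-0.3,0,-1,0,0,-0.6,0,-1,0,0,-0.8,0,-1,0,0,-0.8,0,-1,0,0,-0.8,0,-1,0,0,-0.4,0,-1,0,0,0,0])

```text
time: 28.72
eef_pos: [0.6203, -0.1909, 0.1163]
tcp_rot: [0.002, -0.153, 0.988, -0.001]
ft_force: [0.7, 0.0, -0.5]
opening: 0.0438
grip_force: 30.0
```

>>> jog_arm(deltas=[-1,0,0,0,1,-1,0,0,0,1,-1,0,0,0,1,-1,0,0,0,0.1,-1,0,0,0,0,-1,0,0,0,0])

```text
time: 29.22
eef_pos: [0.6192, -0.1903, 0.1131]
tcp_rot: [-0.001, -0.019, 1.0, 0.0]
ft_force: [-1.0, 0.5, -0.6]
opening: 0.0439
grip_force: 30.0
```

```bash
python3 - <<'E'
from w import *
both('tiny','small',.010,(.5145,.0175),.022)
print(to([.5145,.0175,.1]))
E
```

```text
tcp [ 0.61922504 -0.19033111  0.11310717] yaw 92.2131551336584 0.04386534148515022 29.99987728893757
wrist held (array([ 0.61841394, -0.19030735]), np.float64(-168.37298427044786), 2375, 4733, np.float64(0.13657408564986062)) below (array([0.5145, 0.0175]), np.float64(0.0), 0, 0, 0) diff tool units [3.83 8.47]
scene held (array([ 0.62056238, -0.19115524]), np.float64(-168.7718616431501), 54, 46, np.float64(0.13567457676546257)) below (array([0.51661802, 0.01540899]), np.float64(0.0), 27, 0, np.float64(0.05154140104760596)) diff tool units [3.84 8.42]
side held (array([ 0.61557855, -0.18998778]), np.float64(-174.42940741874156), 41, 130, np.float64(0.13590214409233436)) below (array([0.51203682, 0.01898486]), np.float64(-169.32313398561786), 130, 158, np.float64(0.05179691639084466)) diff tool units [3.82 8.51]
[3.88 8.47 0.55]
```

>>> jog_arm(deltas=[-1,0.42,0.94,0,0,-1,0.42,0.94,0,0,-1,0.42,0.94,0,0,-1,0.42,0.94,0,0,-1,0.42,0.94,0,0,-1,0.42,0.94,0,0,-1,0.42,0.94,0,0,-1,0.42,0.94,0,0])

```text
time: 30.03
eef_pos: [0.5281, -0.0046, 0.114]
tcp_rot: [0.0, -0.018, 1.0, -0.0]
ft_force: [-0.1, 0.3, -0.2]
opening: 0.0438
grip_force: 30.0
```

>>> jog_arm(deltas=[-1,0.42,0.94,0,0,-1,0.05,0.01,0,0,-1,0,0,0.4,0,-1,0,0,0.4,0,-1,0,0,0,0,-1,0,0,0,0])

```text
time: 30.53
eef_pos: [0.516, 0.017, 0.0928]
tcp_rot: [-0.001, -0.018, 1.0, 0.0]
ft_force: [0.1, -0.3, 0.4]
opening: 0.0435
grip_force: 30.0
```

```bash
python3 - <<'E'
from w import *
both('tiny','small',.010,(.5145,.0175),.022)
E
```

```text
tcp [0.51603913 0.01695609 0.09281236] yaw 92.01890335838762 0.04352451007659995 29.999920148402452
wrist held (array([0.51519994, 0.0169775 ]), np.float64(-168.5291819654034), 2381, 4742, np.float64(0.1163161289870007)) below (array([0.51506111, 0.01754386]), np.float64(-173.53743703930195), 624, 701, np.float64(0.05270669374822705)) diff tool units [0.   0.02]
scene held (array([0.51757534, 0.0156909 ]), np.float64(0.0), 55, 9, np.float64(0.11542322788441606)) below (array([0.51672073, 0.01605249]), np.float64(0.0), 61, 0, np.float64(0.051756516139641606)) diff tool units [0.03 0.02]
side held (array([0.51090172, 0.01361657]), np.float64(-172.95871933859155), 34, 180, np.float64(0.1166105373970287)) below (array([0.51183453, 0.0184926 ]), np.float64(-169.65918968280576), 93, 160, np.float64(0.051830769220910566)) diff tool units [-0.04  0.19]
```

>>> jog_arm(deltas=[-1,0,0.02,0.4,0,-1,0,0,0.6,0,-1,0,0,0.6,0,-1,0,0,0.4,0,-1,0,0,0.2,0,-1,0,0,0.03,0,-1,0,0,0,0,-1,0,0,0,0])

```text
time: 31.35
eef_pos: [0.5165, 0.0181, 0.0387]
tcp_rot: [0.001, -0.018, 1.0, -0.0]
ft_force: [0.2, 0.2, -1.6]
opening: 0.0438
grip_force: 30.0
```

>>> jog_arm(deltas=[1,0,0,0,0,1,0,0,0,0,1,0,0,0,0,1,0,0,0,0,1,0,0,-0.2,0,1,0,0,-0.6,0,1,0,0,-1,0,1,0,0,-1,0])

```text
time: 32.02
eef_pos: [0.5157, 0.0183, 0.109]
tcp_rot: [-0.001, -0.018, 1.0, 0.0]
ft_force: [-0.6, 0.5, 0.7]
opening: 0.0882
grip_force: 0.0
```

>>> jog_arm(deltas=[1,0,0,-1,0,1,0,0,-1,0,1,0,0,0,0,1,0,0,0,0,1,0,0,0,0])

```text
time: 32.43
eef_pos: [0.5157, 0.0183, 0.1575]
tcp_rot: [-0.001, -0.018, 1.0, 0.0]
ft_force: [-0.7, -0.0, -0.6]
opening: 0.0881
grip_force: 0.0
```

```bash
python3 - <<'E'
from w import *
for n in ('wrist','scene','side'):
    im,d,W,_=cloud(n)
    if n=='wrist': cv2.imwrite('pics/w8.png',im)
    for k,z in (('large',.004),('medium',.007),('small',.010),('tiny',.013)): print(n,k,fit(W,k,(.5145,.0175),z))
E
```

```text
wrist large (array([0.5121757 , 0.01724367]), np.float64(-169.20974073953627), 1157, 265, np.float64(0.04070227420592565))
wrist medium (array([0.51329071, 0.01776217]), np.float64(-169.84201153161067), 847, 190, np.float64(0.046686638770829625))
wrist small (array([0.51502932, 0.01768232]), np.float64(-169.99762066877196), 643, 208, np.float64(0.052784606039393944))
wrist tiny (array([0.51673198, 0.01845316]), np.float64(-168.5427125794467), 702, 1404, np.float64(0.05874259984538219))
scene large (array([0.51422714, 0.01542188]), np.float64(-166.57636750621475), 159, 50, np.float64(0.039656091201281995))
scene medium (array([0.51468303, 0.01629871]), np.float64(-163.78077832944132), 132, 46, np.float64(0.04541184126185399))
scene small (array([0.51580194, 0.01636723]), np.float64(-166.6089519966917), 111, 75, np.float64(0.05170689167280851))
scene tiny (array([0.51868452, 0.0170844 ]), np.float64(-168.43599212704237), 83, 132, np.float64(0.057850807495553824))
side large (array([0.50958783, 0.0183909 ]), np.float64(-171.44902250245377), 183, 76, np.float64(0.03968305186731991))
side medium (array([0.51055458, 0.0185319 ]), np.float64(-172.76064484943046), 120, 89, np.float64(0.046129861391547955))
side small (array([0.51201079, 0.01788761]), np.float64(-172.94360508006855), 114, 81, np.float64(0.05188996999012385))
side tiny (array([0.51414069, 0.01968063]), np.float64(-168.81647769461992), 98, 158, np.float64(0.05784875382498317))
```

View pics/w8.png

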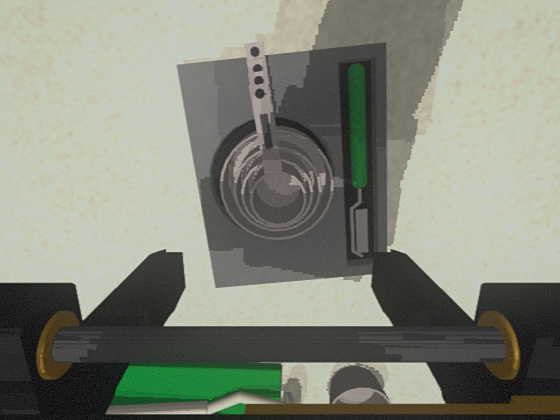

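The picture shows all four cups nested at (277,185) in the well, with the handles stacked along (258,90). The rims stand at 40.7, 46.7, 52.8 and 58.7 mm, so each cup is fully seated. The robot is clear, so I hand the job in.

```bash
python3 -c "
from plant import job
print(job.sign_off())"
```

```text
the job is handed in; nothing more can be done
None
```

I nested all four cups in the tray's well, fully seated with handles aligned to about 1.5° by the wrist view, left the dip pot and masher alone, and handed the job in at about 33 s; no verdict came back.

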